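Set a glaze sample on the sloped viewing stand

TASK

Set the dark blue glaze sample tile in the empty bay of the sloped viewing stand, beside the pale blue reference, so the two can be compared: glaze side up, lying flat on the slope inside all four corner brackets. Lower it into place rather than dropping it, let go of it, and leave the ochre tile, the jar and the palette knife where they are.

Things in the scene. Friction and masses are not known exactly. Their poses are not given: they have to be found in the camera images.
- sample_tile: loose sample tile lying flat on the table, dark blue glaze on a terracotta body, 80 x 60 x 14 mm, about 140 g. Origin at the centre of its underside, x along the 80 mm length, y along the 60 mm width, z up out of the glaze. Half a turn about z makes no difference.
- ochre_tile: bystander: a loose tile of the same size and frame with a yellow ochre glaze, lying flat on the table.
- jar: bystander: loose glass jar, 60 mm diameter, about 70 mm high; origin at the centre of its underside.
- palette_knife: bystander: loose flat palette knife lying on the table, about 200 mm long along its x axis, with a dark wooden handle to -x.
- stand: fixed wooden viewing stand, 130 mm deep (x), 240 mm wide (y); origin on the table under its middle, z straight up. Its top board, 140 mm along the slope, rises towards +x at 22 degrees: the middle of its top face is 72 mm over the table, the low edge 46 mm, the high edge 98 mm. Two equal bays lie side by side, centred 60 mm either side (y) of the middle, with 42 mm between their brackets.
- reference_tile: pale blue reference tile, 80 x 60 x 14 mm, fixed in one of the two bays of the stand (either one). Origin on the table straight below the middle of that bay; the axes are level, as the stand's.
- bay (a point): middle of the empty bay's floor (lined with grey), where the middle of the tile's underside belongs. x up the slope, y across, z square out of the board. The bay is 90 mm (x) by 70 mm (y) inside four L-shaped aluminium corner brackets, 6 mm high and 4 mm thick; the middle 50 mm of each 90 mm side is open for a finger.
Not all that is in view belongs to the job. What is shaped like the sample_tile but pink, red or turquoise is not meant.

How it is judged:
By the outcome, as a careful person would: the job done as asked, in the order asked, and still so for the second after the job is handed in, with the robot touching nothing.
It also fails if it takes over 40 s, if anything falls off the work surface, if the arm or the gripper's body presses on something with over 40 N, if the wrist force passes 120 N, or if a joint passes its speed limit or range.

ROBOT

A 7-joint arm with a two-finger parallel gripper is mounted at the origin on the work surface. World frame = base frame: x ahead of the robot, y to its left, z up, the work surface at z = 0. Lengths are in m, angles in rad, forces in N, time in s.
With the tool pointing down it reaches from about 0.4 to 0.875 m from the base axis. Payload 6.5 kg.
Tool frame: the origin (TCP) lies at the very end of the fingers, on their centre line; the grasp point (between the pads) lies 19 mm behind it (bot.grip_point_offset is the z of the grasp point in the tool frame, in m); z points along the fingers, y is the direction in which the jaws open and shut (so a half turn about z gives the same grasp; the last joint's range is limited). The gripper opens to 85 mm and grips with 20 to 120 N. Pads are 22 mm wide; open, the fingers measure 114 mm over their backs; the gripper's body (76 mm by 85 mm) begins 54 mm behind the grasp point. The pads swing forward as they close: fully open they stand 13 mm farther back than shut.
Start: joints at [-1.384, 0.536, -0.004, 1.538, 0.003, 1.067, -0.071], TCP at [0.163, 0.629, 0.231] pointing down, gripper open.
Joint ranges: [-2.7, 2.7], [-0.37, 2.16], [-1.27, 1.26], [0.24, 2.4], [-1.31, 4.45], [0.19, 1.91], [-2.76, 2.76]. Speed limits (rad/s): [2.39, 2.39, 3.14, 3.14, 3.14, 3.14, 3.14].

INTERFACE

Orientations are given as a 3x3 rotation matrix whose columns are the frame's x, y, z axes.
In Python, from rig import bot gives the robot as it stands.
- The arm moves only by the tool apply_moves, never from a script. Its argument "motion" is a list of rows, each an object with "slide": the shift along the tool's x, y, z in mm, a list of three; "twist": the turn, a rotation vector about the tool's x, y, z in degrees, a list of three. In form: [{"slide": [dx, dy, dz], "twist": [wx, wy, wz]}, ...]. A call has 1 to 20 rows; each row is the pose to reach, as a shift and turn from the pose commanded when the call began, along the tool's axes at that moment; what a row does not reach only later rows make up. A row lasts 1/12 s, in which the tool goes at most 41.7 mm and 7.16 degrees, less where a joint would pass 70% of its speed; a pose out of reach is approached as far as the arm can. A call with a gripper value outside its range is refused whole. "gripper" is the opening, from 0 (shut) to 1 (fully open), set as the call begins (left out, the last holds). The fingers move at their own pace and stop on an object; "newtons" is the grip in N (left out, the last holds). Time passes only in rows, so rows that repeat a pose let the fingers close. It gives the time, the measured TCP pose, the force and the opening at its end, in the units of the state.
- bot.read_state(): the state, without advancing time (a new reading comes with each control period).
- bot.read_camera(name): name is "scene" or "top" or "wrist"; returns (picture, depth): 420x560x3 uint8, blue, green, red; 420x560 float32, m along the optical axis (not along the pixel's ray), 0 where there is no reading.
- bot.camera_model(name): a dict with "vfov" (degrees; the focal length in pixels is half the picture's height over the tangent of half this angle, whatever the lens; pixels are square), "cx", "cy" (the principal point, pixels), "xyz" and "rotation" of the camera in the world. Camera axes: x right, y down, z forward; pixel columns grow to the right and rows downward; lengths in m; the calibration is good to about 2 mm. A picture is of the moment at which its call begins: read the wrist's pose just before it. camera_model takes no time and is no camera call; for the wrist camera it gives the pose at the moment of the call.
- bot.close_job(): hands the job in, once; it reports no verdict.
The state is a dict: "time": time; "qpos": joint angles; "qd": joint speeds; "joint_efforts": joint torques, N m; "position": TCP position; "tcp_rot": TCP orientation; "wrist_force": force on the tool from outside, world axes, zero at the start; "wrist_torque": the same for the moment, N m; "width": finger opening in m.
Only numpy, scipy, OpenCV 4.12 (cv2) and the standard library are available. Lean on these libraries where they do the work, as an engineer would, in place of code of your own. Each camera call takes 0.05 s, during which the arm holds its last target. There are 200 camera calls.

## Working session

There is one attempt and no reset: what is moved stays moved. The work goes in short steps, Python scripts to look and compute and a tool call to move; the robot and the scene stay as the last step left them, time stands still between calls to the robot, and variables do not carry over. Pictures are saved under pics/ and viewed, about 8 in all and at most 12, crops included, and the job is handed in when it is done.

Besides the shell and the picture viewer there is one more tool, called after "Call:" in YAML: its name, and indented under it one key for each argument. apply_moves: Moves the arm, as the interface text tells. Its arguments: {"type":"object","properties":{"motion":{"type":"array"},"gripper":{"type":"number"},"newtons":{"type":"number"}},"required":["motion"]}

```bash
ls; mkdir -p pics; python3 - <<'E'
from rig import bot
import cv2,numpy as np
s=bot.read_state();print({k:np.round(v,3).tolist() for k,v in s.items()});print(bot.grip_point_offset)
for n in("scene","top"):
    m=bot.camera_model(n);print(n,m)
    p,d=bot.read_camera(n);cv2.imwrite(f"pics/{n}0.png",p);np.save(f"pics/{n}0.npy",d)
E
```

```text
pics
{'time': 0.0, 'qpos': [-1.384, 0.537, -0.004, 1.539, 0.003, 1.067, -0.071], 'qd': [0.001, 0.001, -0.001, -0.0, -0.002, -0.001, 0.001], 'joint_efforts': [-0.0, -58.341, 1.048, -25.909, 0.012, 0.01, 0.0], 'position': [0.162, 0.629, 0.23], 'tcp_rot': [[-0.968, 0.25, -0.0], [0.25, 0.968, -0.002], [-0.0, -0.002, -1.0]], 'wrist_force': [0.638, 0.453, 1.036], 'wrist_torque': [0.005, -0.011, -0.006], 'width': 0.085}
-0.0187
scene {'vfov': 52.24756808669267, 'cx': 277.823956459127, 'cy': 205.80123759517969, 'xyz': array([ 1.08509391, -0.72967161,  0.85185582]), 'rotation': array([[ 0.7671621 ,  0.42201766, -0.48307702],
       [ 0.64129978, -0.52107645,  0.56321748],
       [-0.01403233, -0.74187629, -0.67038993]])}
top {'vfov': 46.814683131118606, 'cx': 275.2423380835851, 'cy': 206.93013794197026, 'xyz': array([ 0.30076905, -0.05030428,  1.4514879 ]), 'rotation': array([[-0.01055939, -0.98817415,  0.15297173],
       [-0.99971309,  0.00714351, -0.0228626 ],
       [ 0.02149947, -0.15316926, -0.98796607]])}
```

View pics/scene0.png

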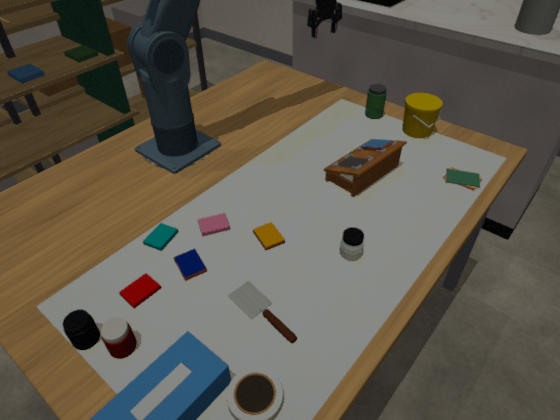

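View pics/top0.png

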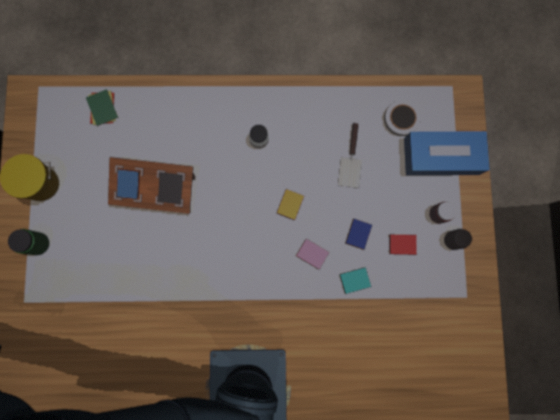

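The scene view shows these candidates: dark blue tile (190,264), turquoise (161,237), pink (213,224), red (140,290), ochre (268,236), the fixed pale blue reference on the stand (377,145), and a blue item on the shelf (26,73). In the top view, the dark blue tile is at (359,234), the stand at (151,186) with the reference at (128,184) and the empty grey bay at (170,188). I choose the dark blue tile at top (359,234).

```bash
cat > h.py <<'E'
import cv2,numpy as np
def cast(m,uv,h,n=np.array([0,0,1.]),p0=None):
    "pixel rays onto the plane n.p=h"
    f=210/np.tan(np.radians(m["vfov"])/2); uv=np.atleast_2d(uv).astype(float)
    r=np.c_[(uv-[m["cx"],m["cy"]])/f,np.ones(len(uv))]@np.asarray(m["rotation"]).T
    return m["xyz"]+r*((h-m["xyz"]@n)/(r@n))[:,None]
def pts(m,d,mask):
    v,u=np.nonzero(mask&(d>0)); f=210/np.tan(np.radians(m["vfov"])/2); z=d[v,u]
    return np.c_[(u-m["cx"])/f*z,(v-m["cy"])/f*z,z]@np.asarray(m["rotation"]).T+m["xyz"]
def rect(P):
    "min-area rectangle in xy: centre, size, long-side angle deg"
    c,s,a=cv2.minAreaRect((np.asarray(P)[:,:2]*1000).astype(np.float32))
    if s[0]<s[1]: s=s[::-1];a+=90
    return np.round(c,1),np.round(s,1),round((a+90)%180-90,1)
def big(mask):
    cs,_=cv2.findContours(mask.astype(np.uint8),cv2.RETR_EXTERNAL,cv2.CHAIN_APPROX_NONE)
    return max(cs,key=cv2.contourArea)[:,0]
E
python3 - <<'E'
from h import *
from rig import bot
M={n:bot.camera_model(n) for n in("scene","top")}
I={n:cv2.imread(f"pics/{n}0.png") for n in M};D={n:np.load(f"pics/{n}0.npy") for n in M}
def roi(n,x0,y0,x1,y1):
    k=np.zeros(D[n].shape,bool);k[y0:y1,x0:x1]=1;return k
for n,box in(("top",(340,212,380,255)),("scene",(168,243,213,285))):
    h=cv2.cvtColor(I[n],cv2.COLOR_BGR2HSV)
    k=roi(n,*box)&(h[...,0]>105)&(h[...,0]<135)&(h[...,1]>120)
    print(n,rect(cast(M[n],big(k),.014)))
# stand : colour mask top (brown), ref , plane fit
n="top";h=cv2.cvtColor(I[n],cv2.COLOR_BGR2HSV)
P=pts(M[n],D[n],roi(n,95,145,205,225));P=P[P[:,2]>.035]
print("stand footprint",rect(P),len(P))
A=np.c_[P[:,:2],np.ones(len(P))];w=np.ones(len(P),bool)
for _ in range(6):
    c=np.linalg.lstsq(A[w],P[w,2],rcond=None)[0];w=abs(P[:,2]-A@c)<.006
nn=np.array([-c[0],-c[1],1]);nn/=np.linalg.norm(nn);print("plane",c,nn,np.degrees(np.arccos(nn[2])),np.degrees(np.arctan2(c[1],c[0])),w.sum())
for n,box in(("top",(105,165,150,205)),):
    k=roi(n,*box)&(h[...,0]>95)&(h[...,0]<125)&(h[...,1]>90)
    print("ref",rect(pts(M[n],D[n],k)),k.sum())
k=roi("top",158,172,186,204)&(h[...,2]<70);print("bay",rect(pts(M["top"],D["top"],k)))
n="scene"
c1=cv2.resize(I[n][225:305,130:250],None,fx=4,fy=4,interpolation=2);c2=cv2.resize(I[n][120:200,310:430],None,fx=4,fy=4,interpolation=2)
cv2.imwrite("pics/crop.png",np.vstack([c1[:300],c2[:300]]))
P=pts(M[n],D[n],roi(n,315,120,420,200));P=P[P[:,2]>.035];print("stand scene",rect(P))
# everything else: jar
for z,b in(("jar",(245,115,275,150)),("ochre",(275,185,306,222))):
    P=pts(M["top"],D["top"],roi("top",*b));P=P[P[:,2]>.008];print(z,rect(P),P[:,2].max())
E
```

```text
top (array([ 441.1, -331.2]), array([70.4, 50.8]), -20.4)
scene (array([ 444.4, -333.9]), array([76.3, 56.8]), -19.6)
stand footprint (array([582.5, 279.1]), array([241.9, 132.8]), 83.1) 3985
plane [ 0.39842898 -0.0504888  -0.14427977] [-0.36972574  0.04685153  0.92795895] 21.88114473693033 -7.222011394925183 3111
ref (array([582.1, 340.3]), array([68.8, 56.9]), -7.8) 476
bay (array([572.6, 221.5]), array([82. , 66.4]), -5.7)
stand scene (array([591.9, 369.5]), array([427.6, 134.9]), 83.2)
jar (array([758.2, -39. ]), array([101. ,  58.5]), -10.0) 0.07902802469509052
ochre (array([ 538.4, -127.1]), array([105.5,  84.7]), 7.8) 0.023512480457983376
```

View pics/crop.png

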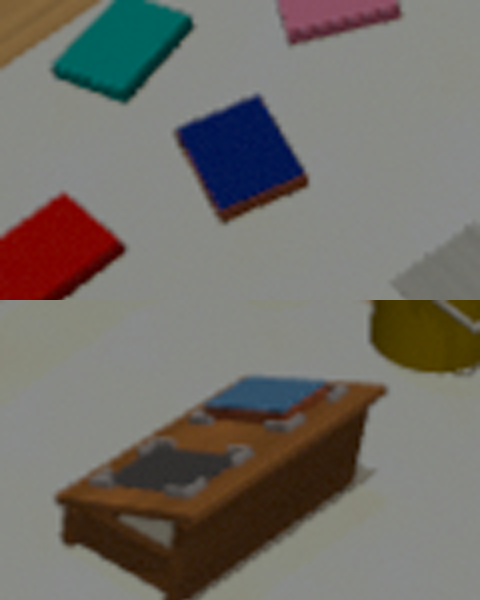

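The crop confirms the choice: a dark blue glaze face on a terracotta body, glaze up, standing free of its neighbours. The stand's high edge faces +x, and the empty grey bay is on its -y side. Next I go above the tile and look with the wrist camera.

```bash
cat >> h.py <<'E'
from scipy.spatial.transform import Rotation as Ro
def frame(y_deg,tilt_n=None):
    "tool rotation: y at heading y_deg (level), z against normal tilt_n"
    z=-np.array([0,0,1.]) if tilt_n is None else -np.asarray(tilt_n)
    y=np.array([np.cos(np.radians(y_deg)),np.sin(np.radians(y_deg)),0]);y-=z*(y@z);y/=np.linalg.norm(y)
    return np.c_[np.cross(y,z),y,z]
def go(bot,p,R=None):
    s=bot.read_state();R0=np.asarray(s["tcp_rot"]);R=R0 if R is None else R
    print("slide",np.round(R0.T@(np.asarray(p)-s["position"])*1000,1),"twist",np.round(np.degrees(Ro.from_matrix(R0.T@R).as_rotvec()),1))
E
python3 - <<'E'
from h import *
from rig import bot
go(bot,[.55,.15,.23]);go(bot,[.443,-.333,.18],frame(70))
E
```

```text
slide [-495.  -366.7    1.1] twist [0. 0. 0.]
slide [-512.1 -861.    51.9] twist [-0.1  0.   5.5]
```

Call:
apply_moves:
  motion:
    - {"slide":[-495,-367,0],"twist":[0,0,0]}
    - {"slide":[-495,-367,0],"twist":[0,0,0]}
    - {"slide":[-495,-367,0],"twist":[0,0,0]}
    - {"slide":[-495,-367,0],"twist":[0,0,0]}
    - {"slide":[-495,-367,0],"twist":[0,0,0]}
    - {"slide":[-495,-367,0],"twist":[0,0,0]}
    - {"slide":[-495,-367,0],"twist":[0,0,0]}
    - {"slide":[-495,-367,0],"twist":[0,0,0]}
    - {"slide":[-495,-367,0],"twist":[0,0,0]}
    - {"slide":[-495,-367,0],"twist":[0,0,0]}
    - {"slide":[-495,-367,0],"twist":[0,0,0]}
    - {"slide":[-495,-367,0],"twist":[0,0,0]}
    - {"slide":[-495,-367,0],"twist":[0,0,0]}
    - {"slide":[-495,-367,0],"twist":[0,0,0]}
    - {"slide":[-495,-367,0],"twist":[0,0,0]}
  gripper: 1

```text
time: 1.35
position: [0.5516, 0.1466, 0.2312]
tcp_rot: [[-0.968, 0.252, 0.0], [0.252, 0.968, -0.001], [-0.001, -0.001, -1.0]]
wrist_force: [-0.6, 0.5, -0.7]
width: 0.0856
```

```bash
python3 - <<'E'
from h import *
from rig import bot
go(bot,[.443,-.333,.18],frame(70));print(bot.read_state()["qpos"])
E
```

```text
slide [ -15.9 -491.5   51.7] twist [-0.1  0.   5.4]
[-0.49013903  0.40360144  0.19617528  1.76355662 -0.09066703  0.9833507
  1.05667184]
```

Call:
apply_moves:
  motion:
    - {"slide":[-16,-491,52],"twist":[0,0,5.4]}
    - {"slide":[-16,-491,52],"twist":[0,0,5.4]}
    - {"slide":[-16,-491,52],"twist":[0,0,5.4]}
    - {"slide":[-16,-491,52],"twist":[0,0,5.4]}
    - {"slide":[-16,-491,52],"twist":[0,0,5.4]}
    - {"slide":[-16,-491,52],"twist":[0,0,5.4]}
    - {"slide":[-16,-491,52],"twist":[0,0,5.4]}
    - {"slide":[-16,-491,52],"twist":[0,0,5.4]}
    - {"slide":[-16,-491,52],"twist":[0,0,5.4]}
    - {"slide":[-16,-491,52],"twist":[0,0,5.4]}
    - {"slide":[-16,-491,52],"twist":[0,0,5.4]}
    - {"slide":[-16,-491,52],"twist":[0,0,5.4]}
    - {"slide":[-16,-491,52],"twist":[0,0,5.4]}
    - {"slide":[-16,-491,52],"twist":[0,0,5.4]}
    - {"slide":[-16,-491,52],"twist":[0,0,5.4]}

```text
time: 2.6
position: [0.4427, -0.3284, 0.1789]
tcp_rot: [[-0.94, 0.34, -0.001], [0.34, 0.94, 0.001], [0.001, 0.001, -1.0]]
wrist_force: [0.7, -0.1, 0.1]
width: 0.0855
```

```bash
python3 - <<'E'
from h import *
from rig import bot
m=bot.camera_model("wrist");p,d=bot.read_camera("wrist");cv2.imwrite("pics/w1.png",p)
h=cv2.cvtColor(p,cv2.COLOR_BGR2HSV);k=(h[...,0]>105)&(h[...,0]<135)&(h[...,1]>140)
b=big(k);print(b.min(0),b.max(0),rect(cast(m,b,.014)),m["xyz"]);print(bot.read_state()["qpos"])
E
```

```text
[240 145] [301 225] (array([ 441.6, -332.5]), array([75.6, 55.4]), -20.0) [ 0.37401493 -0.30353524  0.32170762]
[ 0.28371716  0.45044654  0.3521774   1.86557958 -0.20049847  0.86079389
  1.96045288]
```

View pics/w1.png

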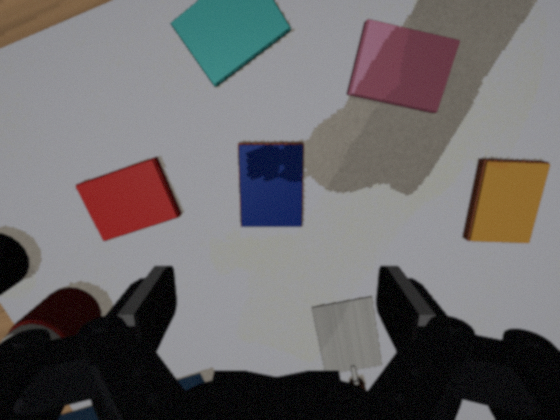

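The wrist view shows the dark blue tile at (271,185), aligned with the jaws and free on both sides. Its measured centre is (441.6,-332.5) at -20°, which agrees with the other views.

```bash
python3 - <<'E'
from h import *
from rig import bot
go(bot,[.442,-.333,.03],frame(70))
E
```

```text
slide [ -0.7  -5.5 149. ] twist [ 0.1 -0.   0.2]
```

Call:
apply_moves:
  motion:
    - {"slide":[-1,-5,40],"twist":[0,0,0]}
    - {"slide":[-1,-5,80],"twist":[0,0,0]}
    - {"slide":[-1,-5,115],"twist":[0,0,0]}
    - {"slide":[-1,-5,140],"twist":[0,0,0]}
    - {"slide":[-1,-5,149],"twist":[0,0,0]}
    - {"slide":[-1,-5,149],"twist":[0,0,0]}
    - {"slide":[-1,-5,149],"twist":[0,0,0]}

```text
time: 3.23
position: [0.4429, -0.3338, 0.0311]
tcp_rot: [[-0.941, 0.339, 0.001], [0.339, 0.941, -0.0], [-0.001, 0.0, -1.0]]
wrist_force: [0.8, -0.6, 0.4]
width: 0.0853
```

```bash
python3 - <<'E'
from h import *
from rig import bot
go(bot,[.442,-.333,.0],frame(70))
E
```

```text
slide [ 1.2  0.4 31.1] twist [0.  0.  0.2]
```

Call:
apply_moves:
  motion:
    - {"slide":[1,0,15],"twist":[0,0,0]}
    - {"slide":[1,0,26],"twist":[0,0,0]}
    - {"slide":[1,0,31],"twist":[0,0,0]}
    - {"slide":[1,0,31],"twist":[0,0,0]}
    - {"slide":[1,0,31],"twist":[0,0,0]}

```text
time: 3.65
position: [0.4414, -0.3341, -0.0002]
tcp_rot: [[-0.94, 0.34, 0.0], [0.34, 0.94, -0.0], [-0.001, -0.0, -1.0]]
wrist_force: [0.6, -0.7, 0.2]
width: 0.0856
```

Call:
apply_moves:
  motion:
    - {"slide":[0,0,0],"twist":[0,0,0]}
    - {"slide":[0,0,0],"twist":[0,0,0]}
    - {"slide":[0,0,0],"twist":[0,0,0]}
    - {"slide":[0,0,0],"twist":[0,0,0]}
    - {"slide":[0,0,0],"twist":[0,0,0]}
    - {"slide":[0,0,0],"twist":[0,0,0]}
    - {"slide":[0,0,0],"twist":[0,0,0]}
    - {"slide":[0,0,0],"twist":[0,0,0]}
    - {"slide":[0,0,0],"twist":[0,0,0]}
  gripper: 0
  newtons: 40

```text
time: 4.4
position: [0.4415, -0.3341, 0.0003]
tcp_rot: [[-0.94, 0.34, 0.001], [0.34, 0.94, -0.0], [-0.001, 0.0, -1.0]]
wrist_force: [-2.4, 1.1, 7.4]
width: 0.0588
```

Call:
apply_moves:
  motion:
    - {"slide":[0,0,-10],"twist":[0,0,0]}
    - {"slide":[0,0,-30],"twist":[0,0,0]}
    - {"slide":[0,0,-60],"twist":[0,0,0]}
    - {"slide":[0,0,-95],"twist":[0,0,0]}
    - {"slide":[0,0,-130],"twist":[0,0,0]}
    - {"slide":[0,0,-165],"twist":[0,0,0]}
    - {"slide":[0,0,-190],"twist":[0,0,0]}
    - {"slide":[0,0,-200],"twist":[0,0,0]}
    - {"slide":[0,0,-200],"twist":[0,0,0]}

```text
time: 5.15
position: [0.4422, -0.3348, 0.202]
tcp_rot: [[-0.94, 0.34, 0.004], [0.34, 0.94, -0.002], [-0.005, -0.001, -1.0]]
wrist_force: [0.6, 0.2, -2.3]
width: 0.0583
```

```bash
python3 - <<'E'
from h import *
from rig import bot
t,e=np.radians(22),np.radians(-7)
n=np.array([-np.sin(t)*np.cos(e),-np.sin(t)*np.sin(e),np.cos(t)])
bay=np.array([.576,.220,.072])
go(bot,[.53,-.05,.22],frame(76));go(bot,bay+.15*n,frame(83,n));print(bay+.15*n)
E
```

```text
slide [ 14.2 297.6 -18.3] twist [-0.   0.3 -5.9]
slide [117.7 554.6 -10. ] twist [ -2.5 -21.6 -12.7]
[0.52022785 0.22684796 0.21107758]
```

Call:
apply_moves:
  motion:
    - {"slide":[3,14,-5],"twist":[0,0,0]}
    - {"slide":[9,42,-10],"twist":[0,0,0]}
    - {"slide":[16,76,-15],"twist":[0,0,0]}
    - {"slide":[24,112,-20],"twist":[0,-2,-1]}
    - {"slide":[32,149,-20],"twist":[0,-4,-2]}
    - {"slide":[40,186,-20],"twist":[0,-6,-3]}
    - {"slide":[47,223,-20],"twist":[-1,-8,-4]}
    - {"slide":[55,260,-20],"twist":[-1,-10,-5]}
    - {"slide":[63,297,-20],"twist":[-1,-12,-6]}
    - {"slide":[71,334,-20],"twist":[-1,-14,-7]}
    - {"slide":[79,371,-20],"twist":[-2,-16,-8]}
    - {"slide":[87,408,-20],"twist":[-2,-18,-9]}
    - {"slide":[94,445,-20],"twist":[-2,-20,-10]}
    - {"slide":[102,482,-16],"twist":[-2.5,-21.6,-11.5]}
    - {"slide":[109,514,-13],"twist":[-2.5,-21.6,-12.7]}
    - {"slide":[114,538,-10],"twist":[-2.5,-21.6,-12.7]}
    - {"slide":[117,551,-10],"twist":[-2.5,-21.6,-12.7]}
    - {"slide":[118,555,-10],"twist":[-2.5,-21.6,-12.7]}
    - {"slide":[118,555,-10],"twist":[-2.5,-21.6,-12.7]}
    - {"slide":[118,555,-10],"twist":[-2.5,-21.6,-12.7]}

```text
time: 6.82
position: [0.5185, 0.2258, 0.2086]
tcp_rot: [[-0.922, 0.124, 0.366], [0.115, 0.992, -0.047], [-0.369, -0.001, -0.93]]
wrist_force: [-0.8, 0.0, -1.7]
width: 0.0583
```

```bash
python3 - <<'E'
from h import *
from rig import bot
m=bot.camera_model("wrist");p,d=bot.read_camera("wrist");cv2.imwrite("pics/w2.png",p);np.save("pics/w2.npy",d);np.save("pics/w2m.npy",m)
s=bot.read_state();print(s["width"],s["wrist_force"],s["qpos"])
E
```

```text
0.058494076662079376 [ 0.33494592  1.11287689 -1.29272736] [-0.79092788  0.2860217   0.1723952   2.06702253  0.40622106  0.55066594
  0.49127467]
```

View pics/w2.png

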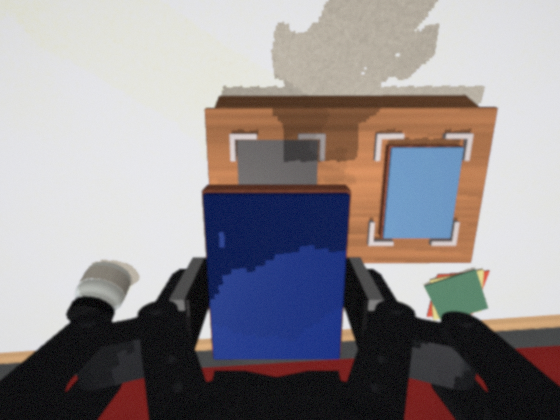

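The wrist view shows the held tile at (278,270), square in the jaws. The empty bay is behind it with its two low brackets at (243,145) and (312,145). The reference is at (423,192), with all four of its brackets visible.

```bash
python3 - <<'E'
from h import *
from rig import bot
p=cv2.imread("pics/w2.png");d=np.load("pics/w2.npy");m=np.load("pics/w2m.npy",allow_pickle=True).item()
h=cv2.cvtColor(p,cv2.COLOR_BGR2HSV)
z=np.zeros(d.shape,bool);z[112:130,215:480]=1;z[130:255,335:368]=1;z[245:258,372:470]=1;z[165:185,210:230]=1
P=pts(m,d,z&(h[...,1]>80));c=P.mean(0);w=np.ones(len(P),bool)
for _ in range(4):
    c=P[w].mean(0);n=np.linalg.svd(P[w]-c)[2][2];n*=np.sign(n[2]);w=abs((P-c)@n)<.003
print("n",n,"tilt",np.degrees(np.arccos(n[2])),"heading",np.degrees(np.arctan2(-n[1],-n[0])),w.sum(),"rms",((P-c)[w]@n).std())
h0=c@n; t=np.radians(22)
# reference tile glaze
k=np.zeros(d.shape,bool);k[140:245,383:468]=1
k&=(h[...,0]>95)&(h[...,0]<120)&(h[...,1]>100)
G=cast(m,big(k),h0+.014,n)
ux=np.array([1,0,0.])-n*n[0];ux/=np.linalg.norm(ux);uy=np.cross(n,ux)
pl=lambda Q:np.c_[(Q-c)@ux,(Q-c)@uy]
cr,sr,ar=rect(pl(G));print("ref",cr,sr,ar)
hd=np.radians(ar);ex=np.array([np.cos(hd),np.sin(hd)]);ey=np.array([-ex[1],ex[0]])
E2=np.c_[ex,ey]
# brackets : bright, unsaturated, on board
def br(x0,y0,x1,y1):
    k=np.zeros(d.shape,bool);k[y0:y1,x0:x1]=1;k&=(h[...,1]<70)&(h[...,2]>95)
    Q=pl(cast(m,big(k),h0+.006,n))*1000@E2;return np.round([Q.min(0),Q.max(0)],1).tolist()
for b in((224,128,262,165),(294,128,332,165),(370,128,408,165),(440,128,476,165),(364,215,400,250),(428,215,464,250)):print(b,br(*b))
print("ref in E2",cr@E2)
bay2=(cr-120*ey)/1000; bay=c+ux*bay2[0]+uy*bay2[1]
print("bay from ref",bay)
np.savez("fit.npz",c=c,n=n,ux=ux,uy=uy,ex=ex,ey=ey,bay=bay)
# held tile
s=bot.read_state();R=np.asarray(s["tcp_rot"]);nt=-R[:,2]
k=np.zeros(d.shape,bool);k[180:370,195:360]=1;k&=(h[...,0]>105)&(h[...,0]<135)&(h[...,1]>120)
T=(cast(m,big(k),nt@s["position"]+.014,nt)-s["position"])@R;print("tile in tool",rect(T))
E
```

```text
n [ 0.81505176 -0.57263348  0.08821295] tilt 84.93919217506173 heading 144.90915249322165 568 rms 0.0017368421671045526
ref [ 308.1 -214.5] [824.2  99.8] -47.7
(224, 128, 262, 165) [[-116.8, -27.7], [-61.2, 4.1]]
(294, 128, 332, 165) [[-24.1, -17.7], [44.6, 17.0]]
(370, 128, 408, 165) [[78.4, 5.8], [337.0, 41.1]]
(440, 128, 476, 165) [[432.3, 72.0], [1596.5, 168.8]]
(364, 215, 400, 250) [[-90.7, 74.2], [-35.3, 95.0]]
(428, 215, 464, 250) [[-25.7, 112.8], [82.6, 136.1]]
ref in E2 [366.00602529  83.51915622]
bay from ref [ 0.6628992   0.39188044 -0.26299562]
tile in tool (array([1.2, 0.4]), array([77.3, 59.5]), -0.4)
```

```bash
cat > fit.py <<'E'
from h import *
p=cv2.imread("pics/w2.png");d=np.load("pics/w2.npy");m=np.load("pics/w2m.npy",allow_pickle=True).item()
h=cv2.cvtColor(p,cv2.COLOR_BGR2HSV)
z=np.zeros(d.shape,bool);z[112:130,215:480]=1;z[130:255,335:368]=1;z[245:258,372:470]=1;z[165:185,210:230]=1
P=pts(m,d,z&(h[...,1]>80));print(len(P),np.percentile(P,[5,50,95],axis=0).round(3).tolist())
t,e=np.radians(22),np.radians(-7);n=np.array([-np.sin(t)*np.cos(e),-np.sin(t)*np.sin(e),np.cos(t)])
for it in range(6):
    h0=np.median(P@n);w=abs(P@n-h0)<(.012,.008,.005,.004,.004,.004)[it]
    if it<5:
        c=P[w].mean(0);n=np.linalg.svd(P[w]-c)[2][2];n*=np.sign(n[2])
print("n",n,"tilt",np.degrees(np.arccos(n[2])),"heading",np.degrees(np.arctan2(-n[1],-n[0])),w.sum(),"rms",((P-c)[w]@n).std())
h0=c@n
ux=np.array([1,0,0.])-n*n[0];ux/=np.linalg.norm(ux);uy=np.cross(n,ux)
pl=lambda Q:np.c_[(Q-c)@ux,(Q-c)@uy]
k=np.zeros(d.shape,bool);k[140:245,383:468]=1
k&=(h[...,0]>95)&(h[...,0]<120)&(h[...,1]>100)
cr,sr,ar=rect(pl(cast(m,big(k),h0+.014,n)));print("ref",cr,sr,ar)
hd=np.radians(ar);ex=np.array([np.cos(hd),np.sin(hd)]);ey=np.array([-ex[1],ex[0]]);E2=np.c_[ex,ey]
for x0,y0,x1,y1 in((224,128,262,165),(294,128,332,165),(370,128,408,165),(440,128,476,165),(364,215,400,250),(428,215,464,250)):
    k=np.zeros(d.shape,bool);k[y0:y1,x0:x1]=1;k&=(h[...,1]<70)&(h[...,2]>95)
    Q=pl(cast(m,big(k),h0+.006,n))*1000@E2-cr@E2;print((x0,y0),"min",Q.min(0).round(1),"max",Q.max(0).round(1))
W=lambda b:c+ux*b[0]/1000+uy*b[1]/1000
bay=W(cr-120*ey);print("bay from ref",bay,"stand mid",W(cr-60*ey),"ux dir",ux@np.r_[1,0,0])
np.savez("fit.npz",n=n,bay=bay,yax=uy*ey[1]+ux*ey[0])
print("y heading",np.degrees(np.arctan2(*(uy*ey[1]+ux*ey[0])[[1,0]])))
E
python3 fit.py
```

```text
10452 [[0.489, 0.182, 0.048], [0.535, 0.286, 0.057], [0.642, 0.376, 0.21]]
n [-0.37363564  0.04533652  0.92646695] tilt 22.109391548721675 heading -6.918383722045643 9403 rms 0.0006951176719803411
ref [31.5 50.2] [76.1 56.5] -7.6
(224, 128) min [ -49.5 -159. ] max [ -24.2 -132.7]
(294, 128) min [ -49.4 -102.6] max [-27.4 -80.4]
(370, 128) min [-49.3 -39.8] max [-27.3 -16.4]
(440, 128) min [-49.9  15.2] max [-23.8  39.7]
(364, 215) min [ 20.6 -39.9] max [ 48.8 -11.6]
(428, 215) min [20.7 14. ] max [48.8 39.7]
bay from ref [0.57198603 0.21971245 0.07234027] stand mid [0.57934669 0.27925922 0.07239484] ux dir 0.9275755550051774
y heading 82.95332602826004
```

Bay fit: the brackets measure 49.5 and 39 mm out from the middle, as expected for both bays. The bay floor middle is at (0.572, 0.220, 0.072) with a 22.1° tilt and a heading of -7°.

```bash
cat > tgt.py <<'E'
from h import *
from rig import bot
f=np.load("fit.npz");t,e=np.radians(22),np.radians(-7)
n=np.array([-np.sin(t)*np.cos(e),-np.sin(t)*np.sin(e),np.cos(t)]);R=frame(83,n)
for g in(.03,.012,.004,0):
    print(g);go(bot,f["bay"]+g*n-R@[.0012,.0004,0],R)
E
python3 tgt.py
```

```text
0.03
slide [ -0.4   0.5 116.7] twist [-0.1 -0.3 -0.2]
0.012
slide [ -0.6   0.5 134.7] twist [-0.1 -0.3 -0.2]
0.004
slide [ -0.6   0.6 142.7] twist [-0.1 -0.3 -0.2]
0
slide [ -0.6   0.6 146.7] twist [-0.1 -0.3 -0.2]
```

Call:
apply_moves:
  motion:
    - {"slide":[0,0,12],"twist":[0,0,0]}
    - {"slide":[0,0,36],"twist":[0,0,0]}
    - {"slide":[0,0,62],"twist":[0,-0.3,-0.2]}
    - {"slide":[0,0,86],"twist":[0,-0.3,-0.2]}
    - {"slide":[0,0,104],"twist":[0,-0.3,-0.2]}
    - {"slide":[-0.5,0.5,114],"twist":[0,-0.3,-0.2]}
    - {"slide":[-0.5,0.5,117],"twist":[0,-0.3,-0.2]}
    - {"slide":[-0.5,0.5,117],"twist":[0,-0.3,-0.2]}
    - {"slide":[-0.5,0.5,117],"twist":[0,-0.3,-0.2]}
    - {"slide":[-0.5,0.5,117],"twist":[0,-0.3,-0.2]}

```text
time: 7.7
position: [0.5627, 0.2237, 0.102]
tcp_rot: [[-0.92, 0.119, 0.373], [0.111, 0.993, -0.044], [-0.376, 0.001, -0.927]]
wrist_force: [-0.1, -0.5, -1.7]
width: 0.0585
```

```bash
python3 tgt.py; python3 - <<'E'
from h import *
from rig import bot
p,d=bot.read_camera("wrist");cv2.imwrite("pics/w3.png",p);print(bot.read_state()["wrist_force"])
E
```

```text
0.03
slide [ 0.9 -3.2  1.1] twist [0.1 0.1 0.1]
0.012
slide [ 0.9 -3.3 19.1] twist [0.1 0.1 0.1]
0.004
slide [ 0.9 -3.3 27.1] twist [0.1 0.1 0.1]
0
slide [ 0.9 -3.3 31.1] twist [0.1 0.1 0.1]
[ 0.5547202   0.53479182 -1.77407454]
```

View pics/w3.png

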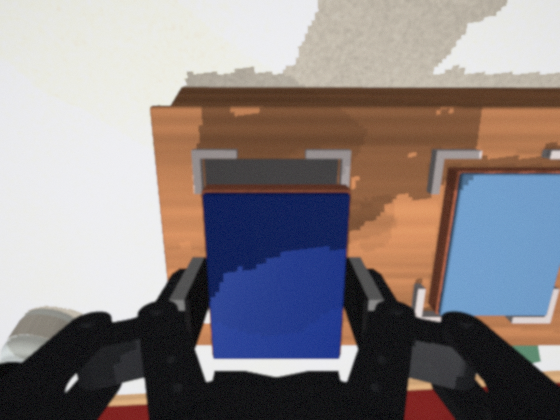

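The tile at (277,270) sits slightly right of the bay's bracket midline (272,150), about 2–3 mm towards +y. That agrees with the computed -3 mm correction, which I apply while lowering.

Call:
apply_moves:
  motion:
    - {"slide":[1,-2,0],"twist":[0,0,0]}
    - {"slide":[1,-3,4],"twist":[0,0,0]}
    - {"slide":[1,-3,10],"twist":[0,0,0]}
    - {"slide":[1,-3,16],"twist":[0,0,0]}
    - {"slide":[1,-3,19],"twist":[0,0,0]}
    - {"slide":[1,-3,19],"twist":[0,0,0]}
    - {"slide":[1,-3,19],"twist":[0,0,0]}
    - {"slide":[1,-3,19],"twist":[0,0,0]}

```text
time: 8.42
position: [0.5681, 0.2198, 0.0827]
tcp_rot: [[-0.921, 0.119, 0.372], [0.11, 0.993, -0.045], [-0.375, -0.0, -0.927]]
wrist_force: [-0.4, -0.3, -2.2]
width: 0.0586
```

```bash
python3 tgt.py; python3 - <<'E'
from h import *
from rig import bot
for n in("wrist",):
    p,d=bot.read_camera(n);cv2.imwrite("pics/w4.png",p[120:400,120:440])
print(bot.read_state()["wrist_force"])
E
```

```text
0.03
slide [ -0.9   0.  -18.9] twist [ 0.  -0.   0.2]
0.012
slide [-0.9  0.  -0.9] twist [ 0.  -0.   0.2]
0.004
slide [-0.9  0.   7.1] twist [ 0.  -0.   0.2]
0
slide [-0.9  0.  11.1] twist [ 0.  -0.   0.2]
[-0.10589561  0.04226498 -1.71993657]
```

View pics/w4.png

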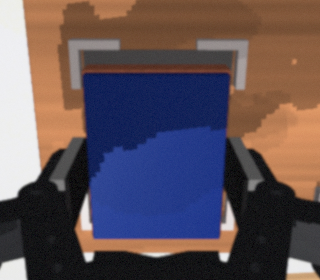

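The tile is centred between the brackets (mid 160 against 158 px in the crop). I lower it gently.

Call:
apply_moves:
  motion:
    - {"slide":[-0.5,0,2],"twist":[0,0,0]}
    - {"slide":[-0.5,0,4],"twist":[0,0,0]}
    - {"slide":[-0.5,0,6],"twist":[0,0,0]}
    - {"slide":[-0.5,0,8],"twist":[0,0,0]}
    - {"slide":[-0.5,0,8],"twist":[0,0,0]}
    - {"slide":[-0.5,0,8],"twist":[0,0,0]}

```text
time: 8.97
position: [0.5715, 0.2192, 0.0754]
tcp_rot: [[-0.921, 0.119, 0.372], [0.11, 0.993, -0.045], [-0.374, -0.0, -0.927]]
wrist_force: [0.2, -0.3, -2.0]
width: 0.0583
```

Call:
apply_moves:
  motion:
    - {"slide":[0,0,0.7],"twist":[0,0,0]}
    - {"slide":[0,0,1.4],"twist":[0,0,0]}
    - {"slide":[0,0,2],"twist":[0,0,0]}
    - {"slide":[0,0,2],"twist":[0,0,0]}
    - {"slide":[0,0,2],"twist":[0,0,0]}

```text
time: 9.38
position: [0.5723, 0.2192, 0.0737]
tcp_rot: [[-0.921, 0.119, 0.372], [0.11, 0.993, -0.045], [-0.375, -0.0, -0.927]]
wrist_force: [0.3, 0.4, -2.1]
width: 0.0582
```

```bash
python3 tgt.py|tail -1
```

```text
slide [-0.4  0.1  1.1] twist [ 0.1 -0.   0.2]
```

Call:
apply_moves:
  motion:
    - {"slide":[0,0,0.4],"twist":[0,0,0]}
    - {"slide":[0,0,0.8],"twist":[0,0,0]}
    - {"slide":[0,0,1.2],"twist":[0,0,0]}
    - {"slide":[0,0,1.2],"twist":[0,0,0]}
    - {"slide":[0,0,1.2],"twist":[0,0,0]}

```text
time: 9.8
position: [0.5726, 0.2192, 0.0729]
tcp_rot: [[-0.921, 0.119, 0.372], [0.11, 0.993, -0.045], [-0.375, -0.0, -0.927]]
wrist_force: [-3.4, 0.1, 5.3]
width: 0.0589
```

Contact at about 7 N with the tile on the board. I release it.

Call:
apply_moves:
  motion:
    - {"slide":[0,0,0],"twist":[0,0,0]}
    - {"slide":[0,0,0],"twist":[0,0,0]}
    - {"slide":[0,0,0],"twist":[0,0,0]}
    - {"slide":[0,0,0],"twist":[0,0,0]}
    - {"slide":[0,0,0],"twist":[0,0,0]}
    - {"slide":[0,0,0],"twist":[0,0,0]}
    - {"slide":[0,0,0],"twist":[0,0,0]}
    - {"slide":[0,0,0],"twist":[0,0,0]}
  gripper: 0.95

```text
time: 10.47
position: [0.5728, 0.2191, 0.0726]
tcp_rot: [[-0.921, 0.119, 0.372], [0.11, 0.993, -0.045], [-0.375, -0.0, -0.927]]
wrist_force: [-0.5, -0.7, -0.5]
width: 0.0814
```

Call:
apply_moves:
  motion:
    - {"slide":[0,0,-5],"twist":[0,0,0]}
    - {"slide":[0,0,-15],"twist":[0,0,0]}
    - {"slide":[0,0,-35],"twist":[0,0,0]}
    - {"slide":[0,0,-60],"twist":[0,0,0]}
    - {"slide":[0,0,-90],"twist":[0,0,0]}
    - {"slide":[0,0,-120],"twist":[0,0,0]}
    - {"slide":[0,0,-140],"twist":[0,0,0]}
    - {"slide":[0,0,-150],"twist":[0,0,0]}
    - {"slide":[0,0,-150],"twist":[0,0,0]}
    - {"slide":[0,0,-150],"twist":[0,0,0]}
    - {"slide":[0,0,-150],"twist":[0,0,0]}

```text
time: 11.38
position: [0.5167, 0.2252, 0.2106]
tcp_rot: [[-0.921, 0.119, 0.371], [0.11, 0.993, -0.046], [-0.374, -0.002, -0.928]]
wrist_force: [0.2, -0.9, -0.5]
width: 0.0814
```

```bash
python3 - <<'E'
from h import *
from rig import bot
m=bot.camera_model("wrist");p,d=bot.read_camera("wrist");cv2.imwrite("pics/w5.png",p)
h=cv2.cvtColor(p,cv2.COLOR_BGR2HSV);k=(h[...,0]>108)&(h[...,0]<135)&(h[...,1]>140);k[:, 365:]=0
f=np.load("fit.npz");n=f["n"];b=big(k);y=f["yax"];x=np.cross(y,n)
Q=(cast(m,b,f["bay"]@n+.014,n)-f["bay"]);print(rect(np.c_[Q@x,Q@y]))
K=cv2.erode(k.astype(np.uint8),np.ones((7,7)))>0
P=pts(m,d,K);c=P.mean(0);nn=np.linalg.svd(P-c)[2][2];nn*=np.sign(nn[2]);print("tile normal off deg",np.degrees(np.arccos(nn@n)),"height over board mm",1000*(c@n-f["bay"]@n))
s,_=bot.read_camera("scene");s0=cv2.imread("pics/scene0.png");cv2.imwrite("pics/s1.png",s)
for nm,(x0,y0,x1,y1) in dict(ochre=(245,215,295,255),jar=(330,222,375,265),knife=(222,275,305,350)).items():print(nm,"mean diff",cv2.absdiff(s,s0)[y0:y1,x0:x1].mean())
print(bot.read_state()["time"],bot.read_state()["wrist_force"])
E
```

```text
(array([ 0.1, -0.1]), array([76.8, 56.3]), -0.2)
tile normal off deg 0.05037759639138357 height over board mm 13.973758289497207
ochre mean diff 0.92
jar mean diff 1.259086993970715
knife mean diff 0.9998929049531459
11.4833 [1.29797927 0.37577755 0.38331759]
```

View pics/w5.png

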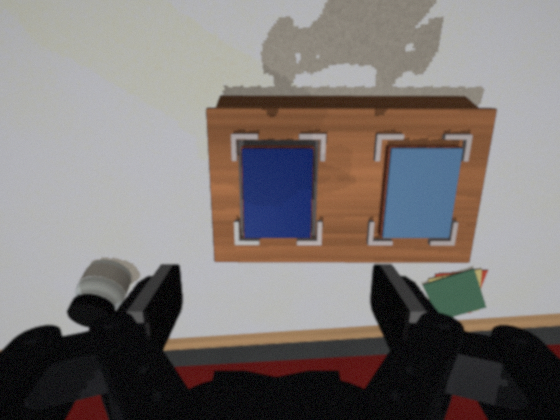

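The wrist view shows the dark blue tile at (278,193), flat inside all four brackets beside the reference at (423,193). It is 0.1 mm off centre, 0.05° off the slope and 14.0 mm high. I hand the job in.

```bash
python3 -c "
from rig import bot
print(bot.close_job())"
```

```text
the job is handed in; nothing more can be done
None
```

The dark blue tile is in the empty bay, glaze side up, lying flat inside all four corner brackets beside the pale blue reference. I picked it up across its 60 mm width, lowered it square to the slope until it touched the board at about 7 N, let go and backed off 150 mm. That took about 11.5 s of the 40 s allowed.

**Last checks:**
- **Fit:** the tile is about 0.1 mm off the bay centre and turned 0.2°. Its glaze is parallel to the board within 0.05° and 14.0 mm above it, so it is fully seated.
- **Other items:** the scene view shows the ochre tile, jar and palette knife unmoved, with only camera noise between the before and after pictures.
- **Disagreements:** the first wide-angle estimate of the bay was about 4 mm off the close look, so I used the close one. The first plane fit to the board failed on stray depth readings, and I redid it. The arm stopped 3 mm to one side on the approach, which I corrected before lowering. None of the last checks failed.

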